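# Reset the height stop of a circuit-board jig to its gauge block

### The job

On the board jig, swing the jam nut's lever counter-clockwise to free the adjuster screw, then turn the black bar knob clockwise until the foot of the screw sits down on the steel gauge block (snug, not cranked hard), and swing the lever clockwise again to lock the nut firmly, with about 14 N on the lever's upright post and never more than 19 N. Leave the screwdriver, jar, spool and circuit board around it where they are.

Things in the scene. Friction and masses are not known exactly. Their poses are not given: they have to be found in the camera images.
- jig: Aluminium board jig bolted to the bench: base plate 110 x 160 x 14 mm, two columns at its y = +-62 mm (30 x 24 mm), and a bridge on them along its y (34 mm wide, top at 96 mm). Origin on the bench under the vertical screw axis, z up. Jam nut, lever and knob all turn about this axis, above the bridge.
- post (a point): Upright round steel post, 12 mm diameter, top 158 mm over the bench, at the end of the jam nut's flat lever (top at 114 mm). This point is on its axis at 142 mm height, 85 mm from the screw axis, at the jig's -x side give or take 30 degrees. It moves on a level circle about the screw axis; clockwise from above tightens.
- nut: Steel hexagon jam nut, 42 mm across flats, with a round hub of 44 mm, 96 to 117 mm high; origin as the jig's. Moving it takes about 5 N at the post (0.45 N m friction and 0.6 N m s/rad damping) plus the clamping load; it stays where it is let go. About 0.03 rad counter-clockwise from its start it is slack. It can swing 0.65 rad that way.
- lever: The nut's lever, clamped on it; origin as the jig's. The nut seats on a collar of the screw. With the screw as at the start it seats about where it started (how tight is not known; less than wanted); as the screw goes down, the seat moves on clockwise by 0.08 rad per rad of screw. On the seat the push needed at the post rises steeply, 3 to 5 N per mm.
- washer: Keyed washer hidden inside the nut, origin as the jig's. The nut presses it on the screw's collar and so locks the screw. Clamping force = (push at the post x 0.085 m - 0.45 N m) / 0.025 m; at most 18 N of it stays when the lever is let go.
- screw: Adjuster screw with its knob; origin as the jig's, z along the screw axis. Held while the nut clamps. When free it turns with 0.05 N m friction and 0.03 N m s/rad damping. It can turn 1.0 to 2.25 rad clockwise before its foot is on the block; then the moment rises by about 0.4 N m per rad. Some 0.05 to 0.1 N m above free turning is snug, 0.2 too much.
- knob_grip (a point): Grip point of the black bar knob on top of the screw, on the screw axis, 155 mm over the bench. Bar 44 mm long (along this point's x axis), 11 mm thick (its y), 42 mm high (129 to 171 mm), on a disc of 44 mm diameter. Turning it clockwise from above lowers foot, screw and knob together by 2 mm per rad.
- spindle: Plain spindle of the screw, under the bridge, with the foot at its end; goes straight down as the knob turns clockwise. Origin: the screw axis, at bench height at the start.
- foot (a point): Centre of the underside of the screw's foot, a steel disc of 20 mm diameter under the bridge; at the start 2 to 4.5 mm above the block.
- block: Steel gauge block, 30 x 30 mm, 42 mm high, let into the jig's base under the foot and fixed. Origin at the centre of its underside.
- block_top (a point): Centre of the top face of the gauge block, 50 to 52.5 mm over the bench.
- driver_grip (a point): Screwdriver with yellow handle, 170 mm long, lying on the mat beside the jig; leave it. Point on its handle.
- flux_mid (a point): Amber jar, 48 mm diameter, 60 mm high, standing beside the jig; leave it. Point at half its height.
- board_mid (a point): Green circuit board, 100 x 70 x 5 mm with small parts on it, lying beside the jig; leave it. Point at its centre.
- spool_mid (a point): Grey solder spool, 52 mm diameter, 36 mm high, standing beside the jig; leave it. Point at half its height.
Things that resemble listed ones, but are neither listed nor needed, are in the scene too. There is more than one size of the jig; the job needs the largest.

How it is judged (in metres and radians):
On the way, in this order (a step that is already met when the one before it is completed fails the run):
1. the jam nut is slack (no clamping force on the screw) (contact force between washer and screw below 0.5 N), for 0.2 s.
2. with the nut still slack, the foot is down on the gauge block (within 0.5 mm) (z of foot in the frame of block_top below 0.0005 m and contact force between washer and screw below 0.5 N), for 0.2 s.
3. the nut clamps the screw with more than 13 N (contact force between washer and screw above 13 N), for 0.2 s.
At the end, for the whole second after the job is handed in: The foot of the screw is down on the gauge block (gap under 0.5 mm), the jam nut clamps the screw with more than 13 N (reached with at least about 9 N of push at the post), and screwdriver, jar, board and spool are within 20 mm of where they were (z of foot in the frame of block_top below 0.0005 m and contact force between washer and screw above 13 N and distance of each of driver_grip, flux_mid, board_mid, spool_mid from where it was at the start of the episode below 0.02 m); the robot touches nothing.
It fails at once if the foot is cranked into the gauge block with more than 130 N (contact force between spindle and block above 130 N).
It fails at once if the nut is overtightened: clamping force over 55 N (about 21 N at the post) (contact force between washer and screw above 55 N).
It fails at once if a thing beside the jig is pushed away by more than 20 mm (distance of any of driver_grip, flux_mid, board_mid, spool_mid from where it was at the start of the episode above 0.02 m).
It also fails if it takes over 72 s, if anything falls off the work surface, if the arm or the gripper's body presses on something with over 40 N, if the wrist force passes 120 N, or if a joint passes its speed limit or range.

### The arm

A 6-joint arm with a two-finger parallel gripper is mounted at the origin on the work surface. World frame = base frame: x ahead of the robot, y to its left, z up, the work surface at z = 0. Lengths are in mm, angles in rad, forces in N, time in s.
With the tool pointing down it reaches from about 300 to 875 mm from the base axis. Payload 6.4 kg.
Tool frame: the origin (TCP) lies between the finger pads; the fingertips stand 17 mm ahead of it and the grasp point (between the pads) lies 2 mm behind it; z points along the fingers, y is the line along which they close (so a half turn about z gives the same grasp; the last joint's range is limited). The gripper opens to 88 mm and grips with 3 to 60 N. Pads are 18 mm wide; open, the fingers measure 123 mm over their backs; the gripper's body (75 mm by 187 mm) begins 45 mm behind the grasp point.
Start: joints at [1.121, 0.181, 1.607, -0, 1.354, -0.206], TCP at [138.788, 558.013, 222.514] pointing down, gripper open.
Joint ranges: [-2.99, 2.99], [-0.89, 2.07], [0.3, 2.58], [-1.14, 4.28], [0, 2.63], [-3.12, 3.12]. Speed limits (rad/s): [2.57, 2.57, 3.01, 3.14, 3.14, 3.14].

### API

Orientations are given as a unit quaternion [x, y, z, w].
In Python, from station import r gives the robot as it stands.
- The arm moves only by the tool servo_tool, never from a script. Its argument "rows" is text: rows parted by semicolons, each of 7 numbers parted by spaces: the turn, a rotation vector about the tool's x, y, z in rad, then the shift along the tool's x, y, z in mm, then the finger opening in mm, from 0 to 88.1. A call has 1 to 20 rows; each row shifts and turns the commanded pose from where the row before left it, along the tool's axes as they then stand; what a row does not reach is not made up. A row lasts 1/10 s, in which the tool goes at most 50 mm and 8.59 degrees, less where a joint would pass 70% of its speed; a pose out of reach is approached as far as the arm can. A call is refused whole if a number of a shift passes 50 or a number of a turn 0.15, either way. A call with a gripper value outside its range is refused whole. The fingers move at their own pace and stop on an object; "force" is the grip in N (left out, the last holds). Time passes only in rows, so rows that do not move let the fingers close. It gives the time, the measured TCP pose, the force, the opening and the grip force at its end, in the units of the state.
- r.state(): the state, without advancing time (a new reading comes with each control period).
- r.snapshot(name): name is "side" or "top" or "wrist"; returns a dict with "image" (384x512x3 uint8, red, green, blue), "fovy" (degrees; the focal length in pixels is half the picture's height over the tangent of half this angle, whatever the lens; pixels are square), "cx", "cy" (the principal point, pixels), "k1" (the pictures are not rectified: a ray, as slopes to the right and down, at radius r is drawn at 1 + k1 r^2 times it, then the intrinsics apply), "world_to_cam" (4x4, takes a point from world to camera coordinates); the wrist camera has in their place "T_tool_cam" (4x4, takes a point from camera to tool coordinates, whose origin is the TCP and whose axes are the flange's). Camera axes: x right, y down, z forward; pixel columns grow to the right and rows downward; lengths in mm; the calibration is good to about 2 mm. A picture is of the moment at which its call begins: read the wrist's pose just before it. There is no depth.
- r.finish_job(): hands the job in; it is judged then, once.
The state is a dict: "clock": time; "joint_pos": joint angles; "joint_vel": joint speeds; "joint_torque": joint torques, N m; "tool_pos": TCP position; "tcp_rot": TCP orientation; "force": force on the tool from outside, world axes, zero at the start; "wrist_torque": the same for the moment, N m; "finger_gap": finger opening in mm; "grasp_force": force on a finger pad.
Only numpy, scipy, OpenCV 4.12 (cv2) and the standard library are available. Lean on these libraries where they do the work, as an engineer would, in place of code of your own. Each camera call takes 0.05 s, during which the arm holds its last target. There are 200 camera calls.

## Working session

There is one attempt and no reset: what is moved stays moved. The work goes in short steps, Python scripts to look and compute and a tool call to move; the robot and the scene stay as the last step left them, time stands still between calls to the robot, and variables do not carry over. Pictures are saved under pics/ and viewed, at most 10 in all, crops included, and the job is handed in when it is done.

Besides the shell and the picture viewer there is one more tool, called by a JSON object that holds its "name" and its "arguments", one argument or row to a line. servo_tool: Moves the arm, as the interface text tells. Its arguments: {"type":"object","properties":{"rows":{"type":"string"},"force":{"type":"number"}},"required":["rows"]}

```bash
mkdir -p pics
cat > h.py <<'E'
from station import r
import numpy as np, cv2
def snap(n,f):
    s=r.state(); d=r.snapshot(n); cv2.imwrite('pics/'+f+'.png',d['image'][:,:,::-1]); 
    np.save('pics/'+f+'.npy',{'s':s,'d':{k:v for k,v in d.items()}},allow_pickle=True); return s,d
def load(f):
    a=np.load('pics/'+f+'.npy',allow_pickle=True).item(); return a['s'],a['d']
def ray(s,d,u,v):
    f=192/np.tan(np.radians(d['fovy'])/2)
    K=np.array([[f,0,d['cx']],[0,f,d['cy']],[0,0,1.]])
    p=cv2.undistortPoints(np.array([[[u,v]]],float),K,np.array([d['k1'],0,0,0.]))[0,0]
    # ponytail: k1 model same as OpenCV radial
    q=np.array([*p,1.])
    if 'world_to_cam' in d: T=np.linalg.inv(np.array(d['world_to_cam']))
    else:
        from scipy.spatial.transform import Rotation as R
        W=np.eye(4);W[:3,:3]=R.from_quat(s['tcp_rot']).as_matrix();W[:3,3]=s['tool_pos'];T=W@np.array(d['T_tool_cam'])
    return T[:3,3],T[:3,:3]@q
def atz(f,u,v,z):
    o,q=ray(*load(f),u,v); return o+q*(z-o[2])/q[2]
E
python3 - <<'E'
from h import *
for n in('top','side'):
    s,d=snap(n,n+'0')
    cv2.imwrite('pics/'+n+'0b.png',cv2.resize(d['image'][:,:,::-1],(800,600),interpolation=cv2.INTER_CUBIC))
print(s)
E
```

```text
{'clock': 0.05, 'joint_pos': array([ 1.12069011e+00,  1.81502030e-01,  1.60794339e+00,  2.07382447e-05,
        1.35379041e+00, -2.06298472e-01]), 'joint_vel': array([ 0.00157017, -0.00165693, -0.00243457, -0.00054939, -0.00126559,
       -0.00226029]), 'joint_torque': array([ 1.16124142e-03, -4.35189092e+01, -3.43037581e+01,  7.06423935e-02,
        3.40031076e-02, -6.20572291e-05]), 'tool_pos': array([138.54619423, 557.51642827, 221.66331578]), 'tcp_rot': array([ 1.21604355e-01,  9.92578312e-01, -7.74470684e-04, -2.74415806e-04]), 'force': array([ 0.00531976, -0.55082249, -0.54331904]), 'wrist_torque': array([-0.04396163, -0.01126633, -0.05399641]), 'grasp_force': 0.0, 'finger_gap': 87.94608857233861}
```

View pics/top0b.png

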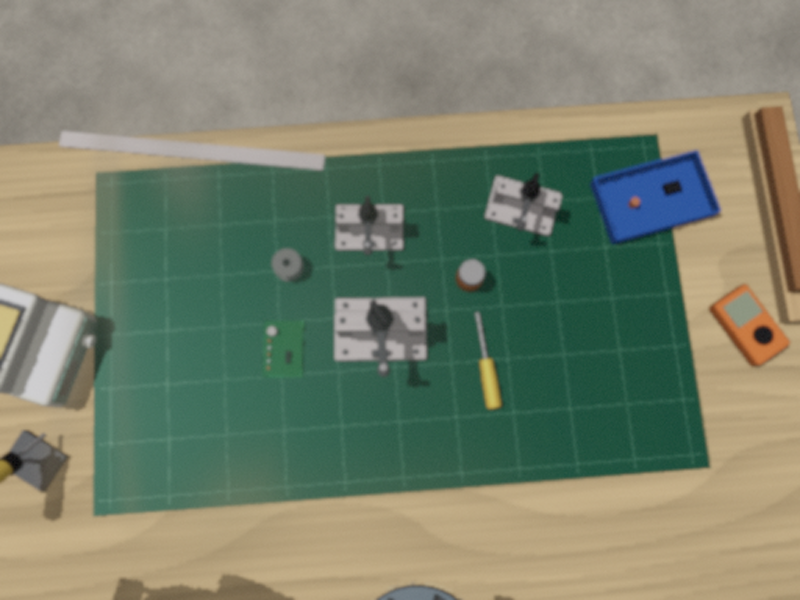

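View pics/side0b.png

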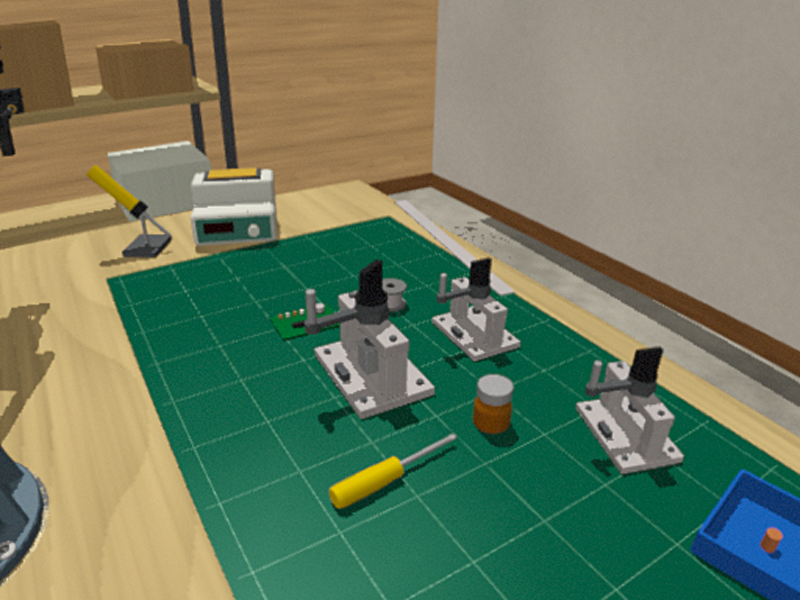

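The top view shows the large jig with plate corners at about (335,297), (426,297), (427,360) and (334,361) in the 800 px picture. The knob is at (379,316), the post top at (383,368), the board at (284,348), the spool at (288,264), the jar at (471,273) and the driver at (488,380). The two smaller jigs stand further back.

Run:
```python
from h import *
k=.64
P=[atz('top0',u*k,v*k,14)[:2] for u,v in((335,297),(426,297),(427,360),(334,361))]
print(np.round(P),np.mean(P,0),np.diff(P,axis=0))
for n,u,v,z in(('post',383,368,158),('knob',379,316,171),('board',284,348,5),('spool',288,264,36),('jar',471,273,60),('drv',490,385,10)): print(n,atz('top0',u*k,v*k,z))
s,d=load('top0');print(np.linalg.inv(d['world_to_cam'])[:3,3])
s,d=load('side0');print(np.linalg.inv(d['world_to_cam'])[:3,3])
s,d=snap('wrist','w0');print(d['T_tool_cam'],d['fovy'])
```

```text
[[605.  98.]
 [593. -64.]
 [480. -56.]
 [491. 107.]] [542.12645359  21.29430714] [[ -12.06190258 -161.49073704]
 [-112.23526606    7.82788172]
 [  10.40433677  162.2406849 ]]
post [456.17047548  22.31731134 158.        ]
knob [536.11026721  22.62469262 171.        ]
board [521.48929463 193.74691415   5.        ]
spool [665.62657132 175.93742765  36.        ]
jar [ 619.75016029 -141.74419759   60.        ]
drv [ 429.05221044 -161.76863322   10.        ]
[ 325.93545651   24.7006703  1328.9765709 ]
[ 208.56186857 -574.46715829  505.96440995]
[[ 4.11846220e-04 -9.63784914e-01 -2.66680463e-01  6.86696448e+01]
 [ 9.99999792e-01  2.64662795e-04  5.87850059e-04 -6.43077276e-01]
 [-4.95980622e-04 -2.66680650e-01  9.63784823e-01 -1.61906241e+02]
 [ 0.00000000e+00  0.00000000e+00  0.00000000e+00  1.00000000e+00]] 61.574160553808305
```

{"name": "servo_tool", "arguments": {
  "rows": "0 0 -0.122 0 0 -10 88; 0 0 -0.122 0 0 -10 88; 0 0 0 -26 -38 -3 88; 0 0 0 -26 -38 -3 88; 0 0 0 -26 -38 -3 88; 0 0 0 -26 -38 -3 88; 0 0 0 -26 -38 -3 88; 0 0 0 -26 -38 -3 88; 0 0 0 -26 -38 -3 88; 0 0 0 -26 -38 -3 88; 0 0 0 -26 -38 -3 88; 0 0 0 -26 -38 -3 88; 0 0 0 -26 -38 -3 88; 0 0 0 -26 -38 -3 88; 0 0 0 -26 -38 -3 88; 0 0 0 -26 -38 -3 88; 0 0 0 0 0 0 30; 0 0 0 0 0 0 30; 0 0 0 0 0 0 30"
}}

```text
clock: 2.05
tool_pos: [502.2, 26.9, 284.1]
tcp_rot: [-0.0, 1.0, 0.0, -0.0]
force: [0.6, 0.7, -0.0]
finger_gap: 66.2
grasp_force: 0.0
```

Run:
```python
from h import *
s,d=snap('wrist','w1'); cv2.imwrite('pics/w1b.png',cv2.resize(d['image'][:,:,::-1],(800,600),interpolation=cv2.INTER_CUBIC))
print(s)
```

```text
{'clock': 2.05, 'joint_pos': array([-1.83126425e-01, -3.02869384e-02,  1.70737474e+00,  3.59576665e-04,
        1.46553634e+00, -1.75471753e+00]), 'joint_vel': array([ 0.0186008 , -0.01226263,  0.00364981,  0.0008318 , -0.00099163,
       -0.00183691]), 'joint_torque': array([-8.30271095e-01, -3.34759462e+01, -3.57669711e+01, -7.16559961e-02,
        4.21896949e-02,  5.71451392e-05]), 'tool_pos': array([502.21598763,  26.91130639, 284.12371345]), 'tcp_rot': array([-3.78407248e-04,  9.99999779e-01,  2.69901467e-04, -4.74452934e-04]), 'force': array([ 0.58131634,  0.66945334, -0.04538152]), 'wrist_torque': array([ 0.06772413, -0.00267065, -0.00093915]), 'grasp_force': 0.0, 'finger_gap': 66.22040502517639}
```

View pics/w1b.png

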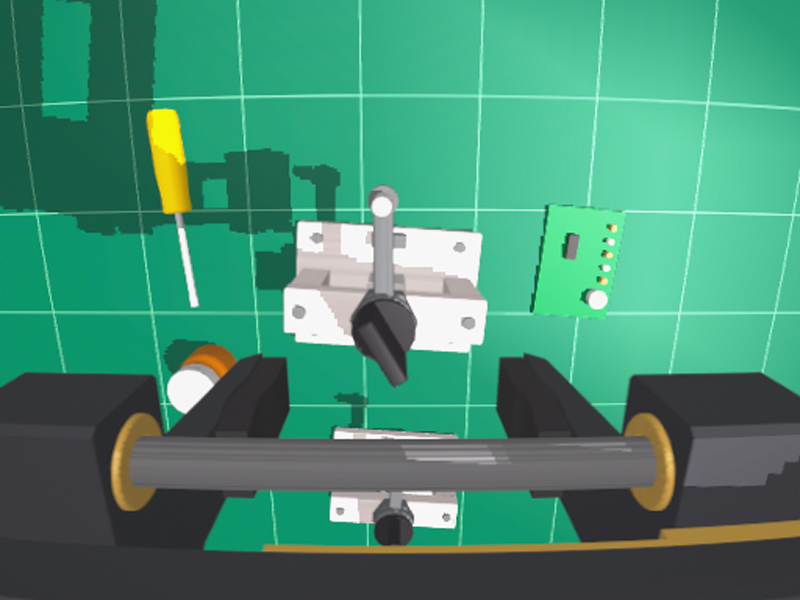

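The wrist view shows the post top at about (381,205), the lever, and the bar knob around (385,340), with its bar slanted from upper left to lower right. I'll enlarge that part.

Run:
```python
from h import *
im=cv2.imread('pics/w1.png')[105:255,195:315]
cv2.imwrite('pics/w1c.png',cv2.resize(im,(480,600),interpolation=cv2.INTER_CUBIC)**1)
```

```text
(no output)
```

View pics/w1c.png

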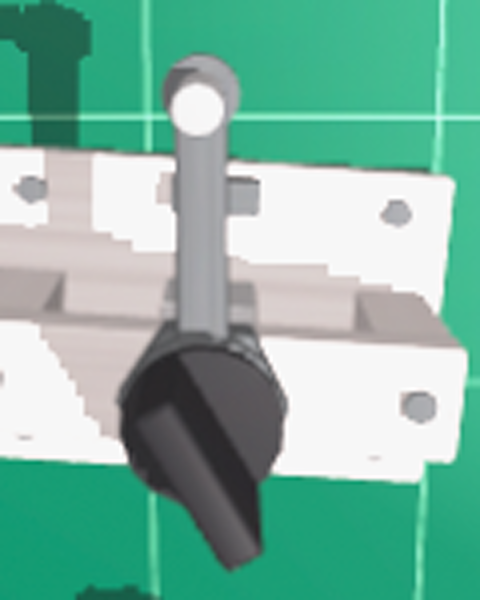

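The crop shows the bar's top face with corners at about (135,418), (172,402), (263,550) and (232,572). The disc's left and right edges are at x = 120 and 287, and the post top is at (197,110).

Run:
```python
from h import *
f=lambda u,v,z:atz('w1',195+(u+.5)/4-.5,105+(v+.5)/4-.5,z)
C=[f(u,v,171)[:2] for u,v in((135,418),(172,402),(263,550),(232,572))]
print(np.round(C,1),np.mean(C,0))
a=np.array(C[2])+C[3]-C[0]-C[1];print('bar ang',np.arctan2(a[1],a[0]),np.linalg.norm(a)/2)
print('post',f(197,110,158)); print('disc l/r',f(120,420,129),f(287,410,129))
```

```text
[[526.3   6.2]
 [522.5  14.5]
 [558.6  35.3]
 [564.2  28.1]] [542.9162139   21.02144459]
bar ang 0.5232844938248644 42.67833183284626
post [458.91526294  20.16379991 158.        ]
disc l/r [541.04622251  -0.79505164 129.        ] [538.27117957  42.50053272 129.        ]
```

{"name": "servo_tool", "arguments": {
  "rows": "0 0 0 11 -1.6 20 40; 0 0 0 11 -1.6 20 40; 0 0 0 11 -1.6 20 40; 0 0 0 11 -1.6 20 40; 0 0 0 0 0 20 40; 0 0 0 0 0 12 40; 0 0 0 0 0 10 40; 0 0 0 0 0 10 40; 0 0 0 0 0 10 40; 0 0 0 0 0 0 40; 0 0 0 0 0 0 40"
}}

```text
clock: 3.2
tool_pos: [459.0, 19.7, 142.5]
tcp_rot: [-0.0, 1.0, 0.0, -0.0]
force: [-0.3, 0.2, -0.4]
finger_gap: 39.9
grasp_force: 0.0
```

{"name": "servo_tool", "arguments": {
  "rows": "0 0 0 0 -4 0 40; 0 0 0 0 -4 0 40; 0 0 0 0 -3 0 40; 0 0 0 0 -3 0 40; 0 0 0 0 -3 0 40; 0 0 0 0 -3 0 40"
}}

```text
clock: 3.8
tool_pos: [458.9, -0.6, 142.6]
tcp_rot: [-0.0, 1.0, 0.0, 0.0]
force: [-0.4, -0.2, -0.1]
finger_gap: 39.8
grasp_force: 0.0
```

{"name": "servo_tool", "arguments": {
  "rows": "0 0 0 0 -3 0 40; 0 0 0 0 -3 0 40"
}}

```text
clock: 4.0
tool_pos: [458.9, -6.6, 142.5]
tcp_rot: [-0.0, 1.0, 0.0, -0.0]
force: [-0.7, -0.3, 0.7]
finger_gap: 40.0
grasp_force: 0.0
```

Run:
```python
from h import *
s,d=snap('wrist','w2'); cv2.imwrite('pics/w2b.png',cv2.resize(d['image'][:,:,::-1],(800,600),interpolation=cv2.INTER_CUBIC))
print(s['tool_pos'],s['force'],s['wrist_torque'])
```

```text
[458.87796893  -6.55187103 142.5017302 ] [-0.73394279 -0.28662324  0.67699028] [ 0.00728554  0.05044076 -0.02151737]
```

View pics/w2b.png

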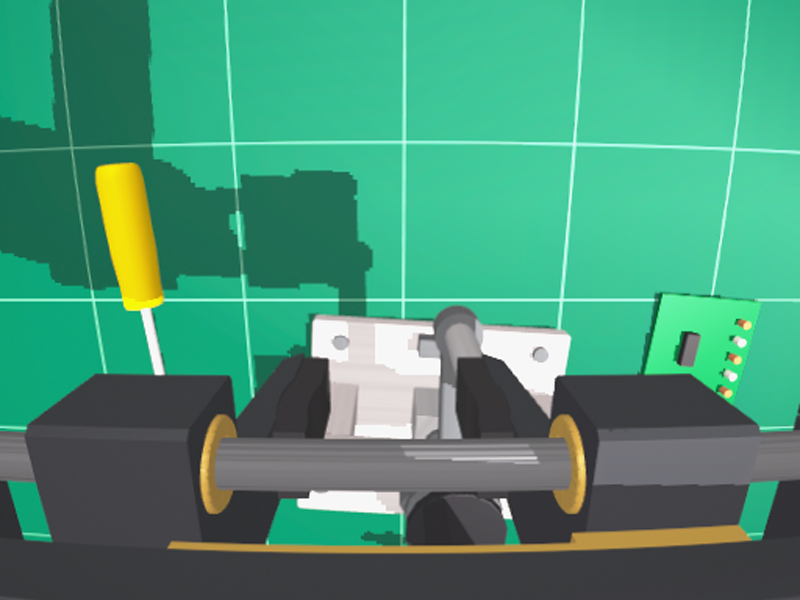

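Run:
```python
from h import *
k=.64
print('lever end',atz('w2',456*k,325*k,114)); print('lever near nut',atz('w2',432*k,425*k,114))
print('w1 lever end',atz('w1',381.5*k,199*k,114),atz('w1',386*k,285*k,114))
def proj(P):
    from scipy.spatial.transform import Rotation as R
    s,d=load('w2');W=np.eye(4);W[:3,:3]=R.from_quat(s['tcp_rot']).as_matrix();W[:3,3]=s['tool_pos'];T=np.linalg.inv(W@d['T_tool_cam'])
    f=192/np.tan(np.radians(d['fovy'])/2);p=T[:3,:3]@P+T[:3,3];x=p[:2]/p[2];x=x*(1+d['k1']*(x@x));return (x*f+[d['cx'],d['cy']])/k
for P in((457.5,20.5,158),(457.5,20.5,114),(459,13.4,125),(459,13.4,150),(450,13.4,125),(468,13.4,125)):print(P,proj(np.array(P)))
```

```text
lever end [453.72465212  18.42013467 114.        ]
lever near nut [498.46383      9.88953598 114.        ]
w1 lever end [457.97543969  19.54535614 114.        ] [515.63793053  22.36322063 114.        ]
(457.5, 20.5, 158) [478.92258149 380.22254413]
(457.5, 20.5, 114) [460.83726712 333.93331165]
(459, 13.4, 125) [445.86459717 347.33052373]
(459, 13.4, 150) [453.52702902 374.30577416]
(450, 13.4, 125) [446.58888564 324.88558063]
(468, 13.4, 125) [445.14206781 369.17359001]
```

The post has not moved: the finger at (458–500, 358+) covers the post top in the picture and the force is about zero. I'll check the fingertip height from the side.

Run:
```python
from h import *
s,d=snap('side','s2'); im=d['image'][100:270,150:330,::-1]
cv2.imwrite('pics/s2b.png',cv2.resize(im,None,fx=3.5,fy=3.5,interpolation=cv2.INTER_CUBIC))
f=192/np.tan(np.radians(d['fovy'])/2)
for P in((459,-6.6,125),(459,-6.6,158),(457.5,20.5,158),(457.5,20.5,114)):
    p=np.array(d['world_to_cam'])@[*P,1];x=p[:2]/p[2];x=x*(1+d['k1']*(x@x))*f+[d['cx'],d['cy']];print(P,(x-[150,100])*3.5)
```

```text
(459, -6.6, 125) [192.93168454 374.23994945]
(459, -6.6, 158) [189.87566244 321.04195458]
(457.5, 20.5, 158) [165.91128296 300.57930083]
(457.5, 20.5, 114) [170.51524641 369.72087688]
```

View pics/s2b.png

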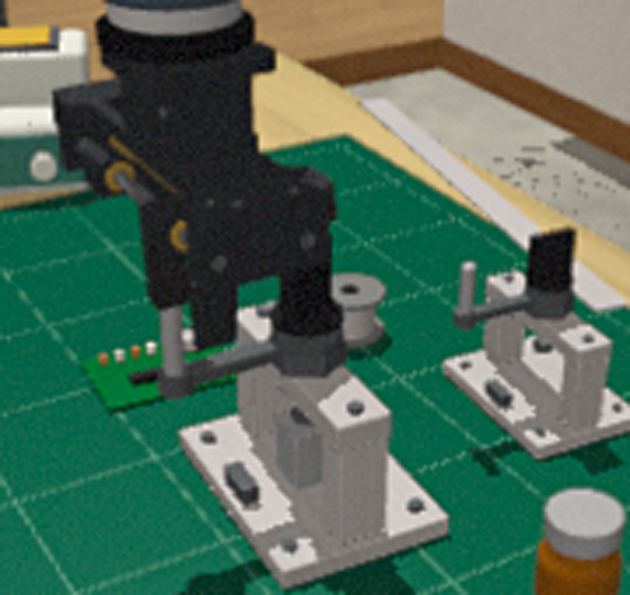

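The side crop shows the +y fingertip ending on top of the post at about (170,305). The tips therefore stand roughly 28 mm higher than described. I'll back off, go 26 mm lower and push again.

{"name": "servo_tool", "arguments": {
  "rows": "0 0 0 0 5 -3 40; 0 0 0 0 7 0 40; 0 0 0 0 7 0 40; 0 0 0 0 7 0 40; 0 0 0 0 0 8 40; 0 0 0 0 0 7 40; 0 0 0 0 0 7 40; 0 0 0 0 0 7 40; 0 0 0 0 0 0 40"
}}

```text
clock: 5.0
tool_pos: [457.9, 19.7, 115.1]
tcp_rot: [0.0, 1.0, 0.0, -0.001]
force: [-0.4, -0.2, 0.7]
finger_gap: 39.6
grasp_force: 0.0
```

{"name": "servo_tool", "arguments": {
  "rows": "0 0 0 0 -4 0 40; 0 0 0 0 -4 0 40; 0 0 0 0 -3 0 40; 0 0 0 0 -3 0 40; 0 0 0 0 -3 0 40"
}}

```text
clock: 5.5
tool_pos: [459.0, 3.6, 116.7]
tcp_rot: [0.0, 1.0, 0.001, 0.0]
force: [0.5, 8.6, 2.6]
finger_gap: 40.0
grasp_force: 4.0
```

{"name": "servo_tool", "arguments": {
  "rows": "0 0 0 0 -3 0 40; 0 0 0 0 -3 0 40; 0 0 0 0 -3 0 40; 0 0 0 0 -3 0 40; 0 0 0 0 -2 0 40; 0 0 0 0 0 0 40"
}}

```text
clock: 6.1
tool_pos: [459.5, -10.4, 116.8]
tcp_rot: [0.0, 1.0, 0.001, 0.001]
force: [2.8, 6.1, -0.5]
finger_gap: 40.0
grasp_force: 3.2
```

{"name": "servo_tool", "arguments": {
  "rows": "0 0 0 0 7 0 40; 0 0 0 0 7 0 40; 0 0 0 0 0 -20 40; 0 0 0 0 0 -25 40; 0 0 0 0 0 -25 40; 0 0 -0.131 -20 0 0 40; 0 0 -0.131 0 0 0 40; 0 0 -0.131 0 0 0 40; 0 0 -0.13 0 0 0 40; 0 0 0 0 0 0 40"
}}

```text
clock: 7.1
tool_pos: [478.8, 2.9, 186.5]
tcp_rot: [-0.259, 0.966, -0.0, -0.0]
force: [-1.8, 0.6, -1.1]
finger_gap: 40.0
grasp_force: 0.0
```

{"name": "servo_tool", "arguments": {
  "rows": "0 0 0 -22 -6 0 40; 0 0 0 -22 -5 0 40; 0 0 0 -20.2 -5.2 0 40; 0 0 0 0 0 0 40"
}}

```text
clock: 7.5
tool_pos: [544.1, 21.2, 186.5]
tcp_rot: [-0.257, 0.966, -0.0, 0.0]
force: [0.2, 0.5, -0.1]
finger_gap: 39.8
grasp_force: 0.0
```

Run:
```python
from h import *
s,d=snap('wrist','w3'); cv2.imwrite('pics/w3b.png',cv2.resize(d['image'][100:,100:400,::-1],None,fx=2,fy=2,interpolation=cv2.INTER_CUBIC))
print(s['tool_pos'],s['force'],s['wrist_torque'],s['joint_pos'])
```

```text
[544.09029595  21.20393047 186.52032826] [ 0.1788578   0.50667436 -0.14457094] [0.0640517  0.0082482  0.04662736] [-1.79100247e-01  1.47834339e-01  1.72060339e+00 -2.76611198e-05
  1.27235853e+00 -2.27068226e+00]
```

View pics/w3b.png

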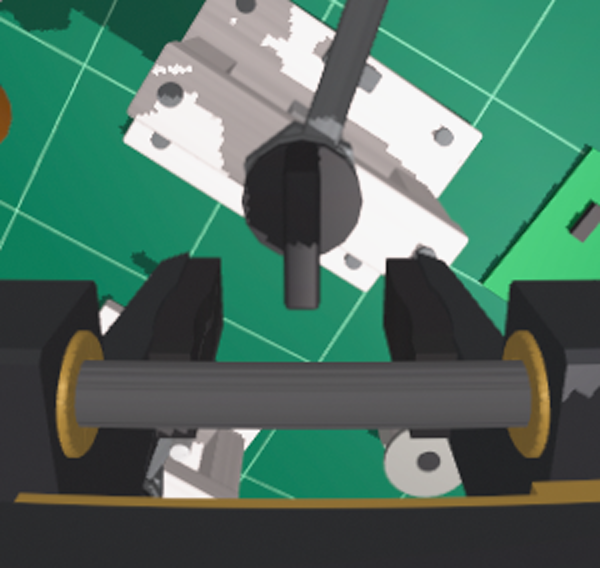

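The bar appears vertical at x≈302, centred between the fingers at 221 and 384. I'll go down.

{"name": "servo_tool", "arguments": {
  "rows": "0 0 0 1.4 0.4 15 40; 0 0 0 0 0 15 40; 0 0 0 0 0 15 40; 0 0 0 0 0 10 40; 0 0 0 0 0 6 40; 0 0 0 0 0 4 40; 0 0 0 0 0 0 40"
}}

```text
clock: 8.25
tool_pos: [541.0, 20.3, 121.4]
tcp_rot: [-0.258, 0.966, 0.0, -0.0]
force: [-0.2, 0.6, -0.0]
finger_gap: 40.1
grasp_force: 0.0
```

{"name": "servo_tool", "arguments": {
  "rows": "0 0 0 0 0 0 20; 0 0 0 0 0 0 14; 0 0 0 0 0 0 5; 0 0 0 0 0 0 5; 0 0 0 0 0 0 5; 0 0 0 0 0 0 5",
  "force": 15
}}

```text
clock: 8.85
tool_pos: [541.7, 19.9, 121.9]
tcp_rot: [-0.259, 0.966, -0.001, 0.0]
force: [1.8, -3.2, 0.7]
finger_gap: 10.7
grasp_force: 15.0
```

Run:
```python
from h import *
s=r.state()
for k in('tool_pos','force','wrist_torque','joint_pos','finger_gap','grasp_force','joint_torque'):print(k,np.round(s[k],3))
```

```text
tool_pos [541.718  19.907 121.889]
force [ 1.775 -3.181  0.702]
wrist_torque [-0.402 -0.192  0.016]
joint_pos [-1.820e-01  2.210e-01  1.778e+00 -1.000e-03  1.141e+00 -2.276e+00]
finger_gap 10.677
grasp_force 15.0
joint_torque [ 1.5090e+00 -4.1070e+01 -2.9136e+01  6.1300e-01  6.1000e-01  7.0000e-03]
```

{"name": "servo_tool", "arguments": {
  "rows": "0 0 0.1 0 -0.8 0.2 5; 0 0 0.1 0 0 0.2 5; 0 0 0.1 0 0 0.2 5; 0 0 0.1 0 0 0.2 5; 0 0 0.1 0 0 0.2 5; 0 0 0.1 0 0 0.2 5; 0 0 0.1 0 0 0.2 5; 0 0 0.1 0 0 0.2 5; 0 0 0.05 0 0 0.1 5; 0 0 0 0 0 0 5"
}}

```text
clock: 9.85
tool_pos: [541.7, 20.9, 120.1]
tcp_rot: [0.163, 0.987, 0.001, 0.0]
force: [-0.1, 4.2, 2.6]
finger_gap: 11.0
grasp_force: 15.0
```

```bash
cat > st.py <<'E'
from h import *
s=r.state()
for k in('tool_pos','force','wrist_torque','joint_pos','finger_gap','grasp_force','joint_torque'):print(k,np.round(s[k],3))
q=s['tcp_rot'];print('yaw',2*np.arctan2(q[0],q[1]))
E
python3 st.py
```

```text
tool_pos [541.709  20.922 120.111]
force [-0.137  4.23   2.649]
wrist_torque [ 0.94  -0.106 -0.068]
joint_pos [-0.182  0.224  1.778  0.002  1.139 -1.426]
finger_gap 10.957
grasp_force 15.001
joint_torque [ -2.578 -40.253 -29.463  -1.446  -0.083   0.508]
yaw 0.3270923025386499
```

{"name": "servo_tool", "arguments": {
  "rows": "0 0 0.05 0 0.5 0.1 5; 0 0 0.05 0 0 0.1 5; 0 0 0.05 0 0 0.1 5; 0 0 0 0 0 0 5; 0 0 0 0 0 0 5"
}}

```text
clock: 10.35
tool_pos: [541.9, 21.2, 119.8]
tcp_rot: [0.235, 0.972, 0.001, -0.0]
force: [1.2, 4.9, 3.6]
finger_gap: 11.0
grasp_force: 15.0
```

```bash
python3 st.py
```

```text
tool_pos [541.889  21.222 119.826]
force [1.209 4.879 3.601]
wrist_torque [ 0.931 -0.078 -0.049]
joint_pos [-0.181  0.225  1.778  0.002  1.139 -1.277]
finger_gap 11.01
grasp_force 15.0
joint_torque [-2.6770e+00 -4.0184e+01 -2.9414e+01 -1.5050e+00 -1.1100e-01 -1.6000e-02]
yaw 0.47521462136399745
```

{"name": "servo_tool", "arguments": {
  "rows": "0 0 0.04 0 0.8 0.08 5; 0 0 0.04 0 0.3 0.08 5; 0 0 0.04 0 0 0.08 5; 0 0 0.04 0 0 0.08 5; 0 0 0.04 0 0 0.08 5"
}}

```text
clock: 10.85
tool_pos: [542.3, 21.8, 119.4]
tcp_rot: [0.332, 0.943, 0.001, -0.0]
force: [-0.1, 3.8, 3.5]
finger_gap: 10.9
grasp_force: 15.0
```

```bash
python3 st.py
```

```text
tool_pos [542.268  21.837 119.446]
force [-0.11   3.782  3.509]
wrist_torque [0.657 0.046 0.055]
joint_pos [-1.790e-01  2.270e-01  1.777e+00  1.000e-03  1.138e+00 -1.074e+00]
finger_gap 10.9
grasp_force 15.0
joint_torque [ -2.116 -40.136 -29.479  -1.053  -0.219  -0.472]
yaw 0.6765367960180764
```

{"name": "servo_tool", "arguments": {
  "rows": "0 0 0.04 -0.3 0.4 0.08 5; 0 0 0.04 -0.3 0.3 0.08 5; 0 0 0.04 0 0 0.08 5; 0 0 0.04 0 0 0.08 5; 0 0 0.04 0 0 0.08 5"
}}

```text
clock: 11.35
tool_pos: [542.9, 22.2, 119.2]
tcp_rot: [0.424, 0.906, 0.0, -0.001]
force: [-3.1, 5.4, 6.6]
finger_gap: 10.7
grasp_force: 15.0
```

```bash
python3 st.py|grep -v -e gap -e grasp
```

```text
tool_pos [542.877  22.151 119.221]
force [-3.12   5.411  6.569]
wrist_torque [0.76  0.416 0.122]
joint_pos [-1.790e-01  2.290e-01  1.775e+00  1.000e-03  1.139e+00 -8.730e-01]
joint_torque [ -2.529 -39.    -29.439  -1.073  -0.877  -0.43 ]
yaw 0.8763567462846843
```

{"name": "servo_tool", "arguments": {
  "rows": "0 0 0.04 0 0 0.08 5; 0 0 0.04 0 0 0.08 5; 0 0 0.04 0 0 0.08 5"
}}

```text
clock: 11.65
tool_pos: [543.1, 22.2, 119.2]
tcp_rot: [0.478, 0.878, 0.001, -0.0]
force: [-1.1, 5.0, 7.3]
finger_gap: 10.6
grasp_force: 15.0
```

```bash
python3 st.py|grep -v -e gap -e grasp
```

```text
tool_pos [543.122  22.247 119.19 ]
force [-1.059  4.989  7.274]
wrist_torque [0.768 0.356 0.122]
joint_pos [-0.178  0.229  1.775  0.002  1.138 -0.754]
joint_torque [ -2.844 -38.662 -29.055  -1.181  -0.823  -0.393]
yaw 0.9962694164558257
```

{"name": "servo_tool", "arguments": {
  "rows": "0 0 0.03 0 0 0 5; 0 0 0.03 0 0 0 5; 0 0 0.03 0 0 0 5"
}}

```text
clock: 11.95
tool_pos: [543.2, 22.3, 119.2]
tcp_rot: [0.517, 0.856, 0.001, -0.0]
force: [-1.4, 5.3, 6.8]
finger_gap: 11.1
grasp_force: 15.0
```

```bash
python3 st.py|grep -v -e gap -e grasp
```

```text
tool_pos [543.225  22.31  119.17 ]
force [-1.44   5.307  6.83 ]
wrist_torque [0.779 0.21  0.137]
joint_pos [-0.178  0.229  1.775  0.002  1.138 -0.664]
joint_torque [ -3.001 -39.078 -29.083  -1.26   -0.618  -0.235]
yaw 1.0857953425131397
```

{"name": "servo_tool", "arguments": {
  "rows": "0 0 0 0 0 0 5; 0 0 0 0 0 0 5; 0 0 0 0 0 0 5"
}}

```text
clock: 12.25
tool_pos: [543.2, 22.3, 119.2]
tcp_rot: [0.516, 0.856, 0.001, -0.0]
force: [-1.0, 5.4, 6.3]
finger_gap: 10.5
grasp_force: 15.0
```

```bash
python3 st.py|grep -v -e gap -e grasp
```

```text
tool_pos [543.249  22.327 119.172]
force [-1.016  5.433  6.308]
wrist_torque [0.83  0.269 0.099]
joint_pos [-0.178  0.229  1.775  0.002  1.138 -0.665]
joint_torque [ -2.916 -39.038 -29.087  -1.311  -0.65    0.085]
yaw 1.084747722963439
```

```bash
cat > av.py <<'E'
from h import *
A=[]
for i in range(10):
    r.snapshot('wrist'); s=r.state(); A.append([*s['force'],s['wrist_torque'][2],s['joint_torque'][5],*s['tool_pos'],2*np.arctan2(s['tcp_rot'][0],s['tcp_rot'][1])])
A=np.array(A);print(np.round(A.mean(0),3),'sd tz',A[:,3].std().round(3),s['clock'])
E
python3 av.py
```

```text
[-1.02700e+00  5.15400e+00  6.38200e+00  8.20000e-02  8.40000e-02
  5.43245e+02  2.23420e+01  1.19161e+02  1.08500e+00] sd tz 0.028 12.75
```

{"name": "servo_tool", "arguments": {
  "rows": "0 0 0.03 0 0 0.1 5; 0 0 0.03 0 0 0.1 5; 0 0 0.02 0 0 0.1 5; 0 0 0 0 0 0 5"
}}

```text
clock: 13.15
tool_pos: [543.4, 22.4, 119.1]
tcp_rot: [0.55, 0.835, 0.001, -0.0]
force: [-1.7, 5.3, 7.2]
finger_gap: 10.8
grasp_force: 15.0
```

```bash
python3 av.py
```

```text
[-1.18600e+00  5.24400e+00  8.05000e+00  1.27000e-01  1.49000e-01
  5.43441e+02  2.23720e+01  1.19128e+02  1.16500e+00] sd tz 0.027 13.65
```

{"name": "servo_tool", "arguments": {
  "rows": "0 0 0 0 0 0 20; 0 0 0 0 0 0 40; 0 0 0 0 0 0 40; 0 0 0 0 0 0 40; 0 0 0 0 0 -10 40; 0 0 0 0 0 -25 40; 0 0 0 0 0 -35 40; 0 0 -0.13 0 0 0 40; 0 0 -0.13 0 0 0 40; 0 0 -0.13 0 0 0 40; 0 0 -0.13 0 0 0 40; 0 0 -0.13 0 0 0 40; 0 0 -0.13 0 0 0 40; 0 0 -0.13 0 0 0 40; 0 0 -0.13 0 0 0 40; 0 0 -0.125 0 0 0 40; 0 0 0 40 -8 0 40; 0 0 0 40 -8 0 40; 0 0 0 4 -1 0 40; 0 0 0 0 0 0 40"
}}

```text
clock: 15.65
tool_pos: [459.2, 4.2, 189.1]
tcp_rot: [0.001, 1.0, -0.0, 0.001]
force: [0.2, -0.4, 0.5]
finger_gap: 40.1
grasp_force: 0.0
```

```bash
python3 av.py
python3 - <<'E'
from h import *
s,d=snap('wrist','w4'); cv2.imwrite('pics/w4b.png',cv2.resize(d['image'][100:,100:400,::-1],None,fx=2,fy=2,interpolation=cv2.INTER_CUBIC))
E
```

```text
[-2.57000e-01 -6.80000e-02 -1.00000e-03 -4.00000e-03 -2.00000e-03
  4.60027e+02  4.37300e+00  1.88579e+02  2.00000e-03] sd tz 0.035 16.15
```

View pics/w4b.png

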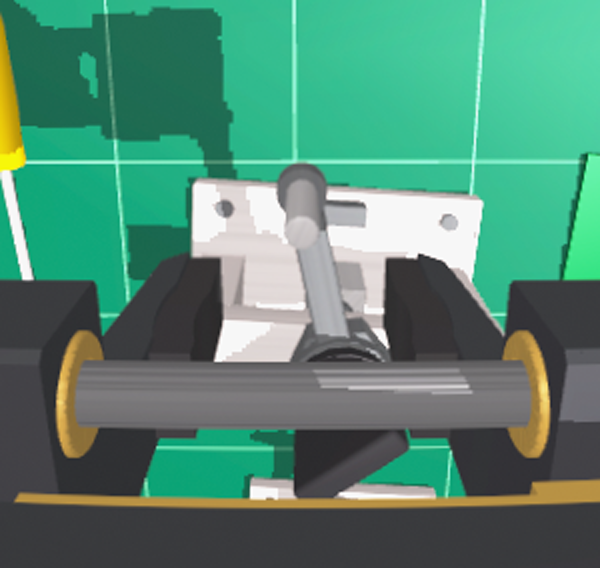

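The post is at (300,232), centred between the fingers, and the knob bar has turned about 1.67 rad, so it did not slip. I'll go down and tighten.

{"name": "servo_tool", "arguments": {
  "rows": "0 0 0 1 0 20 40; 0 0 0 0 0 20 40; 0 0 0 0 0 15 40; 0 0 0 0 0 10 40; 0 0 0 0 0 7.5 40; 0 0 0 0 4 0 40; 0 0 0 0 4 0 40; 0 0 0 0 4 0 40; 0 0 0 0 4 0 40; 0 0 0 0 4 0 40; 0 0 0 0 4 0 40; 0 0 0 0 0 0 40"
}}

```text
clock: 17.4
tool_pos: [457.7, 27.8, 116.1]
tcp_rot: [0.001, 1.0, -0.001, -0.001]
force: [-4.0, -4.9, 2.2]
finger_gap: 40.1
grasp_force: 2.6
```

```bash
python3 av.py
```

```text
[-3.21900e+00 -4.49300e+00  1.73700e+00 -6.50000e-02 -7.00000e-02
  4.57771e+02  2.78330e+01  1.16057e+02  1.00000e-03] sd tz 0.039 17.9
```

{"name": "servo_tool", "arguments": {
  "rows": "0 0 0 0 3 0 40; 0 0 0 0 3 0 40; 0 0 0 0 3 0 40; 0 0 0 0 2 0 40; 0 0 0 0 1 0 40; 0 0 0 0 0 0 40"
}}

```text
clock: 18.5
tool_pos: [457.5, 39.9, 115.9]
tcp_rot: [0.001, 1.0, -0.001, -0.001]
force: [-3.7, -5.2, 0.8]
finger_gap: 40.0
grasp_force: 2.3
```

{"name": "servo_tool", "arguments": {
  "rows": "0 0 0 0 1 0 40; 0 0 0 0 1 0 40; 0 0 0 0 0 0 40"
}}

```text
clock: 18.8
tool_pos: [457.5, 41.9, 115.9]
tcp_rot: [0.001, 1.0, -0.001, -0.001]
force: [-4.1, -3.9, 2.2]
finger_gap: 40.1
grasp_force: 2.3
```

{"name": "servo_tool", "arguments": {
  "rows": "0 0 0 0 1 0 40; 0 0 0 0 1 0 40; 0 0 0 0 0 0 40"
}}

```text
clock: 19.1
tool_pos: [457.6, 43.6, 115.9]
tcp_rot: [0.001, 1.0, -0.001, -0.001]
force: [-2.7, -6.2, 0.3]
finger_gap: 40.2
grasp_force: 3.1
```

{"name": "servo_tool", "arguments": {
  "rows": "0 0 0 0 1 0 40; 0 0 0 0 0 0 40"
}}

```text
clock: 19.3
tool_pos: [457.6, 44.2, 115.9]
tcp_rot: [0.001, 1.0, -0.002, -0.001]
force: [-3.3, -7.9, 0.6]
finger_gap: 39.9
grasp_force: 4.0
```

{"name": "servo_tool", "arguments": {
  "rows": "0 0 0 0 1 0 40; 0 0 0 0 0 0 40"
}}

```text
clock: 19.5
tool_pos: [457.7, 44.8, 115.9]
tcp_rot: [0.001, 1.0, -0.002, -0.001]
force: [-3.8, -8.7, 0.9]
finger_gap: 40.3
grasp_force: 5.0
```

{"name": "servo_tool", "arguments": {
  "rows": "0 0 0 0 1 0 40; 0 0 0 0 0 0 40"
}}

```text
clock: 19.7
tool_pos: [457.7, 45.3, 115.9]
tcp_rot: [0.001, 1.0, -0.002, -0.001]
force: [-3.7, -12.1, -0.3]
finger_gap: 40.0
grasp_force: 6.0
```

{"name": "servo_tool", "arguments": {
  "rows": "0 0 0 0 0.8 0 40; 0 0 0 0 0 0 40"
}}

```text
clock: 19.9
tool_pos: [457.7, 45.7, 115.8]
tcp_rot: [0.001, 1.0, -0.003, -0.001]
force: [-4.6, -13.8, -0.4]
finger_gap: 40.0
grasp_force: 6.9
```

```bash
python3 av.py
```

```text
[-3.88200e+00 -1.37160e+01 -2.60000e-02 -1.02000e-01 -1.01000e-01
  4.57691e+02  4.57230e+01  1.15853e+02  1.00000e-03] sd tz 0.033 20.4
```

{"name": "servo_tool", "arguments": {
  "rows": "0 0 0 0 0.2 0 40; 0 0 0 0 0 0 40; 0 0 0 0 0 0 40; 0 0 0 0 -4 0 40; 0 0 0 0 -6 0 40; 0 0 0 0 -4 0 40; 0 0 0 0 0 -15 40; 0 0 0 0 0 -30 40; 0 0 0 0 0 -40 40; 0 0 0 0 0 -20 40; 0 0 0 0 0 0 40; 0 0 0 0 0 0 40"
}}

```text
clock: 21.6
tool_pos: [458.1, 34.5, 220.4]
tcp_rot: [0.001, 1.0, 0.0, 0.0]
force: [-0.7, -0.0, -0.3]
finger_gap: 40.2
grasp_force: 0.0
```

Run:
```python
from h import *
print(r.state()['tool_pos'],r.state()['force'])
s,d=snap('wrist','w5'); cv2.imwrite('pics/w5b.png',cv2.resize(d['image'][:,:,::-1],(800,600)))
```

```text
[458.14882206  34.52364985 220.3675166 ] [-0.68761016 -0.03752883 -0.30640314]
```

View pics/w5b.png

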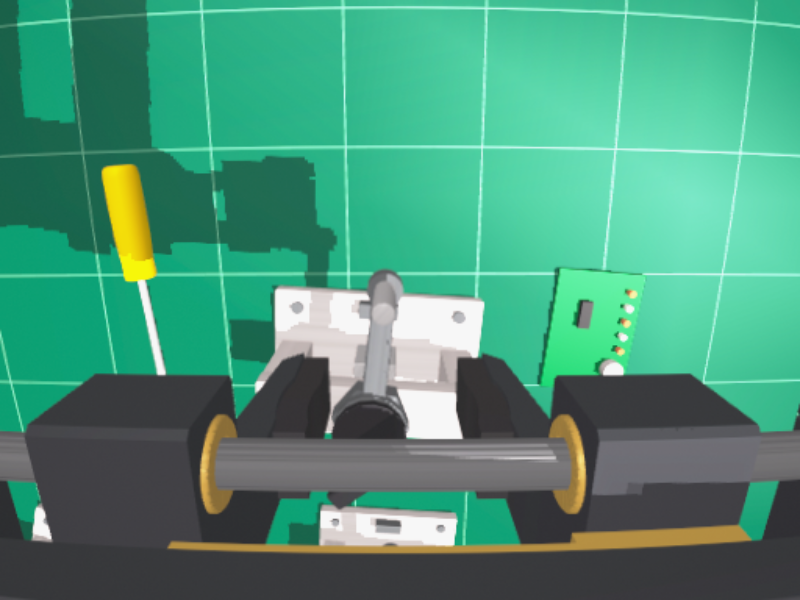

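The post, at about (383,312), has swung clockwise past its starting position. The gripper is clear, and the driver and board are where they were. I'm handing in.

```bash
python3 -c "
from station import r
print(r.finish_job())"
```

```text
the job is handed in; nothing more can be done
None
```

I freed the nut, turned the screw about 1.7 rad clockwise until it was snug (about 0.08 N m above free turning), relocked the nut with about 14 N at the post, and handed the job in; no verdict came back.

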